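Dip the probe through the guide into the open cup

TASK

Take the probe by its handle out of the parking stand and lower its rod from above through the guide bush of the station that has the open sample cup under it (the other two stations hold closed cells: leave those), without the probe touching the bush, the station or the cup. Stop with the tip about half way down inside the cup and finish while holding the probe there, still and upright, centred in the bush: do not let go. Leave the vessels and everything else on the worktop where they stand.

Things in the scene. Friction and masses are not known exactly. Their poses are not given: they have to be found in the camera images.
- probe: the probe (loose, 70 g): steel rod, 8 mm in diameter, pointing down; shoulder 26 mm in diameter from 115 to 121 mm above the tip; square black handle 20 x 20 mm from 120 to 166 mm, steel button on top to 170 mm. Origin at the rod's tip, z up the rod, x and y square to the handle's faces. Starts hanging in the parking stand by its shoulder, tip 15 mm above the worktop
- probe_tip (a point): the lowest point of the probe's rod (same as the origin)
- probe_waist (a point): point on the rod's axis 88 mm above the tip
- probe_grip (a point): point on the axis in the handle, 146 mm above the tip: a good height for the middle of the finger pads (TCP)
- park: parking stand, fixed: round foot 68 mm in diameter with an upright tube, 30 mm outside diameter, 13 mm bore, top 130 mm above the worktop. Origin under the tube's axis, on the worktop, z up
- guide_a: one of three equal stations, fixed: base plate 92 x 76 mm, 10 mm thick; post 44 mm behind the guide axis; arm with an upright guide bush (ring), 36 mm outside, bore 24 mm, from 96 to 116 mm above the worktop. Nothing of it is above 120 mm. A vessel stands on the base plate right under the bush. Origin on the guide axis at worktop height; z up, +x towards the post
- guide_a_mouth (a point): centre of the upper mouth of the bush of guide_a, 116 mm above the worktop
- guide_b: one of three equal stations, fixed: base plate 92 x 76 mm, 10 mm thick; post 44 mm behind the guide axis; arm with an upright guide bush (ring), 36 mm outside, bore 24 mm, from 96 to 116 mm above the worktop. Nothing of it is above 120 mm. A vessel stands on the base plate right under the bush. Origin on the guide axis at worktop height; z up, +x towards the post
- guide_b_mouth (a point): centre of the upper mouth of the bush of guide_b, 116 mm above the worktop
- guide_c: one of three equal stations, fixed: base plate 92 x 76 mm, 10 mm thick; post 44 mm behind the guide axis; arm with an upright guide bush (ring), 36 mm outside, bore 24 mm, from 96 to 116 mm above the worktop. Nothing of it is above 120 mm. A vessel stands on the base plate right under the bush. Origin on the guide axis at worktop height; z up, +x towards the post
- guide_c_mouth (a point): centre of the upper mouth of the bush of guide_c, 116 mm above the worktop
- cup: the one open sample cup: white plastic, 53 mm across the rim (32 mm clear inside), 36 mm tall, floor 2 mm thick; loose, on the base plate (10 mm above the worktop), centred under the bush of one of the three stations: which one differs from start to start. Origin at the centre of its underside, z up
- closed_1: a closed sample cell, 46 mm in diameter and 45 mm tall, with a flat closed top; loose, standing under the bush of another station. Origin at the centre of its underside, z up
- closed_2: a closed sample cell, 46 mm in diameter and 45 mm tall, with a flat closed top; loose, standing under the bush of another station. Origin at the centre of its underside, z up
- small_bottle: bystander: small bottle with screw cap, 44 mm in diameter, 75 mm tall, loose on the worktop; origin at the centre of its underside
- ring_cell: bystander: empty ring cell, 45 mm in diameter, 38 mm tall, loose on the worktop; origin at the centre of its underside
- pen: bystander: marker pen 134 mm long, 17 mm thick, lying loose on the worktop; origin at the centre of its underside
There are look-alikes about, which are no part of the job. What is shaped like the guide_a but yellow is not meant. Leave any red look-alike of the closed_1 alone.

How it is judged:
By the outcome, as a careful person would: the job done as asked, in the order asked, and still so for the second after the job is handed in, while the arm keeps its last pose, push and grip.
It also fails if it takes over 45 s, if anything falls off the work surface, if the arm or the gripper's body presses on something with over 40 N, if the wrist force passes 120 N, or if a joint passes its speed limit or range.

ROBOT

A 6-joint arm with a two-finger parallel gripper is mounted at the origin on a cart in front of the work surface, level with it; the furniture and walls round the work are solid. World frame = base frame: x ahead of the robot, y to its left, z up, the work surface at z = 0. Lengths are in m, angles in rad, forces in N, time in s.
With the tool pointing down it reaches from about 0.275 to 0.975 m from the base axis. Payload 8.4 kg.
Tool frame: the origin (TCP) lies between the finger pads, 19 mm behind the fingertips; this is the grasp point; z points along the fingers, y is the direction in which the jaws open and shut (so a half turn about z gives the same grasp; the last joint's range is limited). The gripper opens to 92 mm and grips with 3 to 60 N. Pads are 20 mm wide; open, the fingers measure 128 mm over their backs; the gripper's body (75 mm by 189 mm) begins 69 mm behind the grasp point.
Start: joints at [1.19, 0.353, 1.633, -0, 1.155, -0.002], TCP at [0.231, 0.581, 0.233] pointing down, gripper open.
Joint ranges: [-2.63, 2.63], [-0.92, 2.1], [0.06, 2.66], [-1.3, 4.44], [0, 2.69], [-3.02, 3.02]. Speed limits (rad/s): [2.22, 2.22, 2.79, 3.14, 3.14, 3.14].

INTERFACE

Orientations are given as a unit quaternion [w, x, y, z].
In Python, from station import * gives the robot as it stands. The module is installed in compiled form; this text tells all that it offers.
- The arm moves only by the shell command python3 -m crank 'ROWS' [FORCE]. ROWS is JSON, a list of rows, each a list of 3 entries, a list of its own where there are three numbers: the opening, from -1 (shut) to 1 (fully open), then the shift along the tool's x, y, z in cm, then the turn, a rotation vector about the tool's x, y, z in degrees. A call has 1 to 10 rows; each row shifts and turns the commanded pose from where the row before left it, along the tool's axes as they then stand; what a row does not reach is not made up. A row lasts 1/10 s, in which the tool goes at most 50 mm and 8.59 degrees, less where a joint would pass 70% of its speed; a pose out of reach is approached as far as the arm can. A call with a gripper value outside its range is refused whole. The fingers move at their own pace and stop on an object; FORCE is the grip in N (left out, the last holds). Time passes only in rows, so rows that do not move let the fingers close. It gives the time, the measured TCP pose, the force and the opening at its end, in the units of the state.
- state(): the state, without advancing time (a new reading comes with each control period).
- capture(name): name is "scene" or "top"; returns the picture (384x512x3 uint8, red, green, blue); there is no depth.
- camera_params(name): a dict with "mtx" (3x3 intrinsics, pixels), "cam_to_world" (4x4, takes a point from camera to world coordinates). Camera axes: x right, y down, z forward; pixel columns grow to the right and rows downward; lengths in m; the calibration is good to about 2 mm. A picture is of the moment at which its call begins. camera_params takes no time and is no camera call.
- finish_job(): hands the job in, once; it reports no verdict.
Trained networks look in the newest picture that a camera, given by its name, has taken for a name from the list of things; names that differ only in an ending like _2 or _b are one class to them, and where a whole thing is asked for, a point or a joint stands for the part that bears it (a point fixed in the world has none). Each returns a list of dicts, best first, with "score" (0 to 1); they miss things now and then, are a little off and sometimes report something else, mostly with a low value. They report only what shows in the picture. A call takes as long as a camera call. They do not tell look-alikes from the thing itself.
- find_in(camera, name): "rect" ([left, top, right, bottom] in pixels, round what is visible of it).
- regions_of(camera, name): "mask" (384x512 bool, what is visible of it) and "rect" ([left, top, right, bottom] in pixels, round what is visible of it).
The state is a dict: "time": time; "q": joint angles; "dq": joint speeds; "joint_torque": joint torques, N m; "eef_pos": TCP position; "ee_rot": TCP orientation; "wrist_force": force on the tool from outside, world axes, zero at the start; "moment": the same for the moment, N m; "finger_gap": finger opening in m.
Only numpy, scipy, OpenCV 4.12 (cv2) and the standard library are available. Lean on these libraries where they do the work, as an engineer would, in place of code of your own. Each camera call takes 0.05 s, during which the arm holds its last target.

## Working session

There is one attempt and no reset: what is moved stays moved. The work goes in short steps, Python scripts to look and compute and a shell command to move; the robot and the scene stay as the last step left them, time stands still between calls to the robot, and variables do not carry over. Pictures are saved under pics/ and viewed, and the job is handed in when it is done.

```bash
mkdir -p pics; python3 - <<'E'
from station import *
import cv2,numpy as np
for n in("scene","top"):
    im=capture(n); cv2.imwrite(f"pics/{n}0.png",im[:,:,::-1])
    p=camera_params(n); print(n,np.round(p["mtx"],1).tolist(),np.round(p["cam_to_world"],3).tolist())
s=state(); print({k:np.round(v,3).tolist() for k,v in s.items()})
E
```

```text
scene [[465.9, 0.0, 254.4], [0.0, 465.9, 192.7], [0.0, 0.0, 1.0]] [[0.767, -0.373, 0.522, -0.128], [-0.642, -0.446, 0.624, -0.862], [0.0, -0.813, -0.582, 0.88], [0.0, 0.0, 0.0, 1.0]]
top [[381.5, 0.0, 259.2], [0.0, 381.5, 196.2], [0.0, 0.0, 1.0]] [[-0.107, -0.971, 0.213, 0.299], [-0.994, 0.104, -0.029, -0.053], [0.006, -0.215, -0.977, 1.259], [0.0, 0.0, 0.0, 1.0]]
{'time': 0.1, 'q': [1.19, 0.354, 1.634, 0.0, 1.155, -0.002], 'dq': [0.001, -0.0, -0.001, -0.0, -0.001, 0.0], 'joint_torque': [0.001, -59.491, -33.493, 0.07, 0.018, 0.0], 'eef_pos': [0.231, 0.58, 0.233], 'ee_rot': [-0.0, 0.188, 0.982, -0.001], 'wrist_force': [-0.672, -0.466, 0.195], 'moment': [0.028, -0.042, 0.076], 'finger_gap': 0.092}
```

View pics/scene0.png

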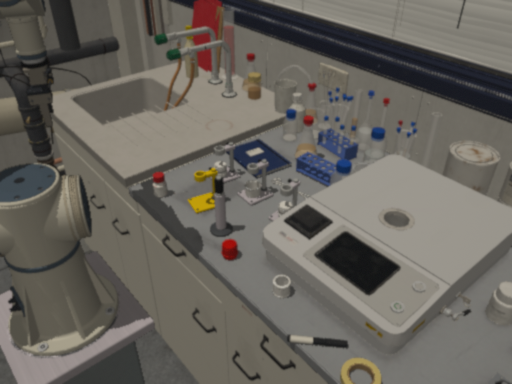

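View pics/top0.png

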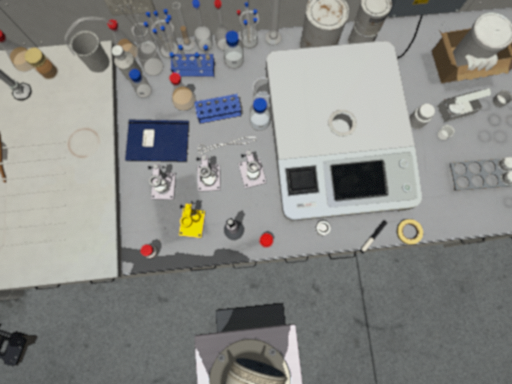

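The stand with the probe is at scene (220,205) and top (233,228). The three grey stations are at top (162,182), (208,173) and (252,168), and the yellow look-alike is at (192,220). I'll zoom in and run the detectors.

```bash
python3 - <<'E'
from station import *
import cv2,numpy as np
a=cv2.imread("pics/scene0.png")[125:275,140:340]; cv2.imwrite("pics/sz.png",cv2.resize(a,None,fx=4,fy=4,interpolation=3))
a=cv2.imread("pics/top0.png")[130:260,130:290]; cv2.imwrite("pics/tz.png",cv2.resize(a,None,fx=4.6,fy=4.6,interpolation=3))
for c in("scene","top"):
  for n in("probe","park","guide_a","cup","closed_1","guide_a_mouth","probe_tip"):
    try: print(c,n,[(np.round(d["rect"],1).tolist(),round(float(d["score"]),2)) for d in find_in(c,n)])
    except Exception as e: print(c,n,e)
E
```

```text
scene probe [([212.7, 177.0, 224.6, 195.8], 0.57)]
scene park [([212.3, 194.7, 234.7, 232.9], 0.74)]
scene guide_a [([187.1, 167.9, 218.0, 214.1], 0.98), ([213.8, 141.7, 238.3, 180.9], 0.95), ([242.2, 161.1, 271.4, 205.8], 0.73), ([268.7, 181.3, 303.5, 223.0], 0.73)]
scene cup [([244.6, 177.5, 261.8, 196.9], 0.66), ([271.4, 179.2, 300.0, 223.3], 0.61)]
scene closed_1 [([219.4, 240.6, 239.0, 258.4], 0.75), ([214.9, 163.3, 227.6, 178.8], 0.66), ([278.1, 200.3, 291.7, 217.6], 0.46)]
scene guide_a_mouth [([185.2, 166.6, 216.8, 215.3], 0.82), ([214.8, 142.6, 240.2, 181.4], 0.61)]
scene probe_tip [([214.6, 176.8, 225.9, 193.5], 0.62)]
top probe []
top park [([222.3, 219.5, 243.5, 238.9], 0.75), ([197.0, 154.2, 221.5, 190.6], 0.23)]
top guide_a [([151.0, 162.8, 178.9, 200.0], 0.85), ([199.5, 156.4, 220.0, 192.1], 0.79), ([178.3, 205.0, 205.0, 238.4], 0.59)]
top cup [([198.4, 172.8, 218.5, 189.0], 0.73), ([242.6, 150.2, 270.7, 190.7], 0.61)]
top closed_1 [([154.5, 181.0, 171.2, 194.8], 0.69), ([259.9, 232.0, 273.6, 246.9], 0.68), ([247.7, 167.1, 259.7, 179.4], 0.45)]
top guide_a_mouth [([147.0, 161.0, 174.3, 199.3], 0.89), ([179.4, 204.7, 208.4, 237.1], 0.66)]
top probe_tip [([226.9, 222.2, 235.4, 231.8], 0.4)]
```

View pics/sz.png

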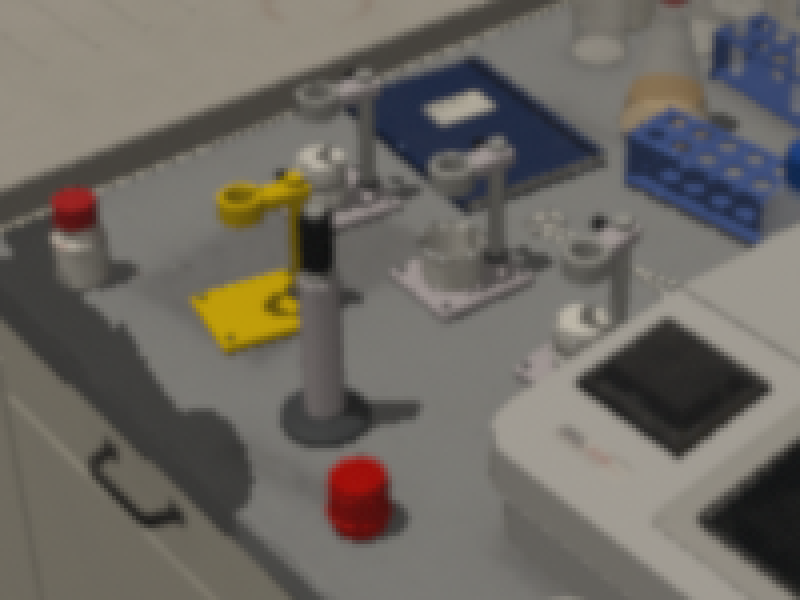

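View pics/tz.png

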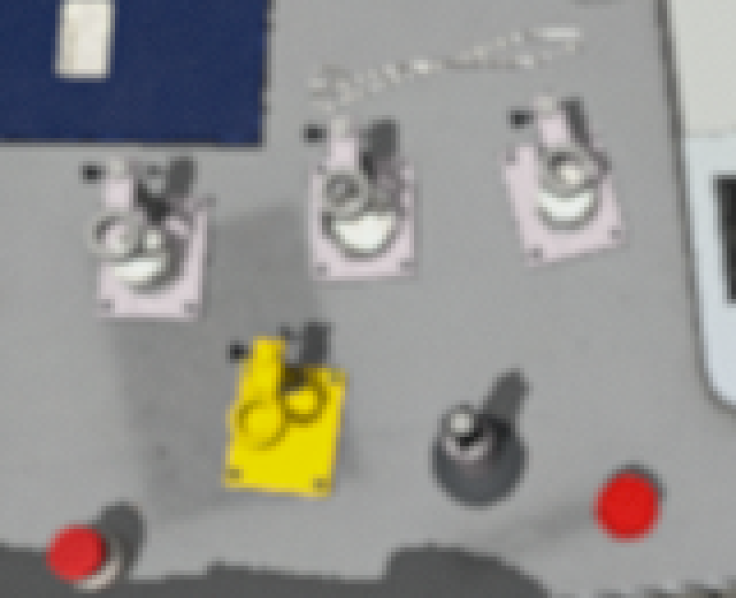

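The open cup with visible walls stands under the middle station, at scene (252,187) and top (208,180). Both views and the detector agree on that. The other two stations hold closed cells with flat tops. Next I'll enlarge the bush and handle to locate them at sub-pixel level.

```bash
python3 - <<'E'
from station import *
import cv2,numpy as np
for c,boxes in(("scene",((236,155,276,210),(205,170,245,240))),("top",((192,150,227,195),(215,212,250,247)))):
    im=np.mean([capture(c).astype(float) for _ in range(3)],0).astype(np.uint8)[:,:,::-1]
    cv2.imwrite(f"pics/{c}_avg.png",im)
    o=[]
    for x0,y0,x1,y1 in boxes:
        a=im[y0:y1,x0:x1]; k=10
        b=cv2.resize(a,None,fx=k,fy=k,interpolation=cv2.INTER_LINEAR)
        for x in range(x0,x1,5): cv2.putText(b,str(x),((x-x0)*k,10),0,.35,(0,0,255),1); cv2.line(b,((x-x0)*k,12),((x-x0)*k,18),(0,0,255))
        for y in range(y0,y1,5): cv2.putText(b,str(y),(0,(y-y0)*k+4),0,.35,(0,0,255),1)
        b=b[:590]; o.append(cv2.copyMakeBorder(b,0,590-b.shape[0],0,5,0))
    cv2.imwrite(f"pics/{c}_z.png",cv2.hconcat(o)[:, :800])
E
```

```text
(no output)
```

View pics/scene_z.png

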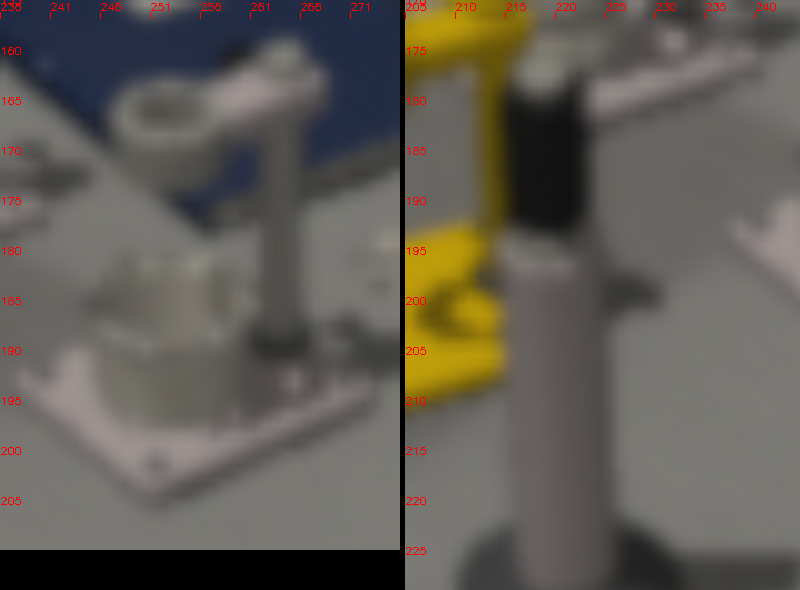

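View pics/top_z.png

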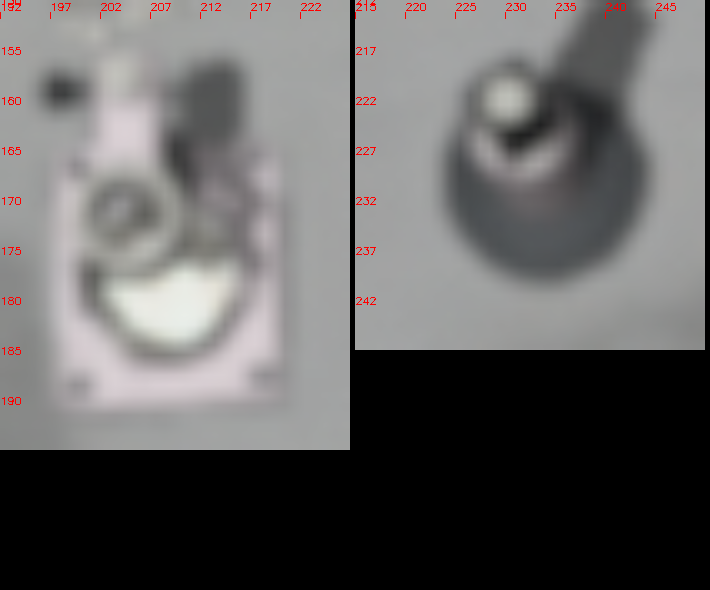

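```bash
cat > h.py <<'E'
from station import *
import cv2,numpy as np
from scipy.optimize import least_squares
def P(c):
    p=camera_params(c); T=np.linalg.inv(p["cam_to_world"]); return p["mtx"]@T[:3]
PS={c:P(c) for c in("scene","top")}
def proj(c,X):
    X=np.atleast_2d(X); h=np.c_[X,np.ones(len(X))]@PS[c].T; return h[:,:2]/h[:,2:]
def tri(us,ut):
    f=lambda X:np.r_[proj("scene",X)[0]-us,proj("top",X)[0]-ut]
    r=least_squares(f,[.5,.1,.1]); return r.x,np.abs(r.fun).max()
def onz(c,u,z):
    r=least_squares(lambda X:proj(c,[[X[0],X[1],z]])[0]-u,[.5,.1]); return r.x
def circ(x,y,z,r,n=60):
    t=np.linspace(0,2*np.pi,n); return np.c_[x+r*np.cos(t),y+r*np.sin(t),0*t+z]
def overlay(im,c,box,k,curves):
    x0,y0,x1,y1=box; b=cv2.resize(im[y0:y1,x0:x1],None,fx=k,fy=k,interpolation=1)
    for X,col in curves:
        q=((proj(c,X)-[x0,y0]+.5)*k).round().astype(int); cv2.polylines(b,[q.reshape(-1,1,2)],False,col,1,cv2.LINE_AA)
    return b
E
python3 - <<'E'
from h import *
for n,us,ut,z in(("bush",(251.9,165.5),(204.2,170.7),.116),("button",(218.5,176.2),(229.8,221.5),.184)):
    X,e=tri(us,ut); print(n,X.round(4),e.round(2),"at z",z,onz("scene",us,z).round(4),onz("top",ut,z).round(4))
print("foot",onz("top",(233.5,229.5),0.005))
E
```

```text
bush [0.6472 0.0747 0.1139] 0.21 at z 0.116 [0.6444 0.0723] [0.6471 0.0741]
button [0.4701 0.005  0.1847] 0.45 at z 0.184 [0.4719 0.0054] [0.469  0.0057]
foot [0.46948683 0.00584187]
```

```bash
python3 - <<'E'
from h import *
def sq(x,y,z,yaw):
    a=np.radians(yaw+np.array([45,135,225,315,405])); return np.c_[x+.01414*np.cos(a),y+.01414*np.sin(a),0*a+z]
im={c:cv2.imread(f"pics/{c}_avg.png") for c in PS}
px,py=.4705,.0055; bx,by=.646,.0735
out=[]
for yaw in(10,35,55,75):
    row=[]
    cv=[(circ(px,py,.13,.015),(0,0,255)),(circ(px,py,0.0,.034),(0,0,255)),(sq(px,py,.135,yaw),(0,255,0)),(sq(px,py,.181,yaw),(0,255,0))]
    row.append(overlay(im["scene"],"scene",(208,168,233,203),8,cv))
    row.append(overlay(im["top"],"top",(218,215,243,240),8,cv)); row[1]=cv2.copyMakeBorder(row[1],0,row[0].shape[0]-row[1].shape[0],0,0,0)
    out.append(cv2.vconcat(row))
cv2.imwrite("pics/o1.png",cv2.hconcat(out))
cv=[(circ(bx,by,z,r),(0,0,255)) for z,r in((.116,.018),(.116,.012),(.096,.018))]+[(circ(bx,by,.046,.0265),(0,255,0)),(circ(bx,by,.01,.02),(0,255,0))]
a=overlay(im["scene"],"scene",(236,155,276,210),10,cv);b=overlay(im["top"],"top",(190,150,227,205),10,cv)
cv2.imwrite("pics/o2.png",cv2.hconcat([a,b]))
E
```

```text
(no output)
```

View pics/o1.png

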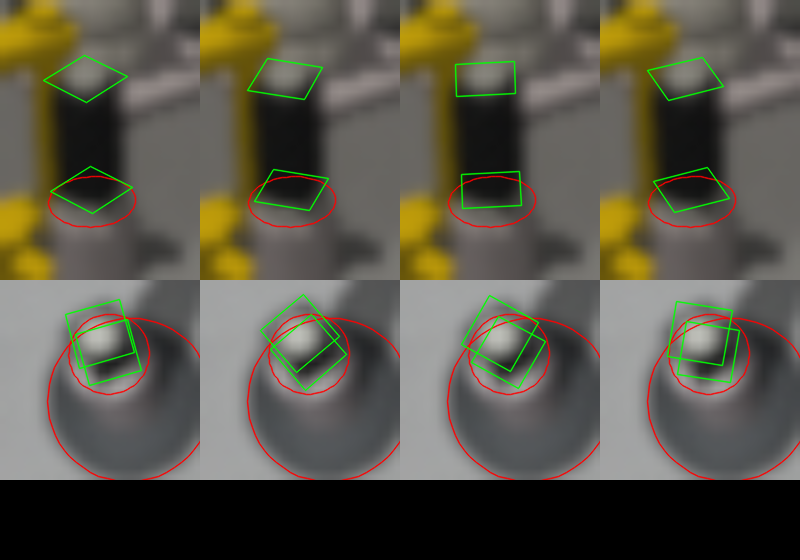

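View pics/o2.png

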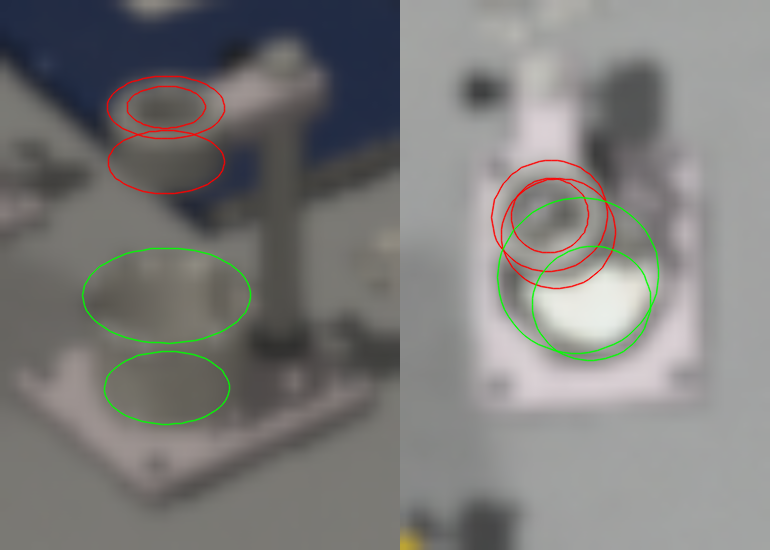

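Every check agrees. The bush mouth triangulates to z = 0.114 (should be 0.116) and the button top to 0.1847 (should be 0.185). The bush is at about (0.646, 0.0735) and the probe at about (0.4705, 0.0055). The handle's faces sit at about 55° azimuth, so I'll move over the probe first.

```bash
python3 -m crank '[[1,[-2.7,-2.8,0],[0,0,0]],[1,[-2.7,-2.8,0],[0,0,0]],[1,[-2.7,-2.8,0],[0,0,0]],[1,[-2.7,-2.8,0],[0,0,0]],[1,[-2.7,-2.8,0],[0,0,0]],[1,[-2.7,-2.8,0],[0,0,0]],[1,[-2.7,-2.8,0],[0,0,0]],[1,[-2.7,-2.8,0],[0,0,0]]]' 20
python3 -m crank '[[1,[-2.7,-2.8,0],[0,0,0]],[1,[-2.7,-2.8,0],[0,0,0]],[1,[-2.7,-2.8,0],[0,0,0]],[1,[-2.7,-2.8,0],[0,0,0]],[1,[-2.7,-2.8,0],[0,0,0]],[1,[-2.7,-2.8,0],[0,0,0]],[1,[-2.7,-2.8,0],[0,0,0]],[1,[0,0,0],[0,0,7]],[1,[0,0,0],[0,0,6.3]],[1,[0,0,0],[0,0,0]]]'
```

```text
time: 1.9
eef_pos: [0.3494, 0.2913, 0.2335]
ee_rot: [0.0, 0.188, 0.982, 0.0]
wrist_force: [0.1, 0.4, 0.5]
finger_gap: 0.0919
time: 2.9
eef_pos: [0.4522, 0.0403, 0.2333]
ee_rot: [0.0, 0.302, 0.953, 0.0]
wrist_force: [-0.0, -0.3, -0.1]
finger_gap: 0.0918
```

```bash
cat >> h.py <<'E'
from scipy.spatial.transform import Rotation as Ro
def go(target,yaw=None):
    s=state(); w,x,y,z=s["ee_rot"]; R=Ro.from_quat([x,y,z,w]).as_matrix()
    d=R.T@(np.array(target)-s["eef_pos"]); print("t",round(s["time"],2),"pos",s["eef_pos"].round(4) if hasattr(s["eef_pos"],"round") else s["eef_pos"],"jaw az",np.degrees(np.arctan2(R[1,1],R[0,1])).round(2),"z",R[:,2].round(4),"shift cm",(d*100).round(2),"F",np.round(s["wrist_force"],2),"gap",round(s["finger_gap"],4))
E
python3 - <<'E'
from h import *
go([.4705,.0055,.161])
for c in PS: cv2.imwrite(f"pics/{c}1.png",capture(c)[:,:,::-1])
a=cv2.imread("pics/scene1.png")[120:270,140:340]; b=cv2.imread("pics/top1.png")[130:280,160:310]
cv2.imwrite("pics/m1.png",cv2.hconcat([cv2.resize(a,(460,345),interpolation=1),cv2.resize(b,(340,340),interpolation=1)[:340] if 0 else cv2.resize(b,(340,345),interpolation=1)]))
E
```

```text
t 2.9 pos [0.4522 0.0403 0.2333] jaw az 54.85 z [ 1.e-04  0.e+00 -1.e+00] shift cm [-3.5  -1.79  7.23] F [-0.04 -0.27 -0.1 ] gap 0.0918
```

View pics/m1.png

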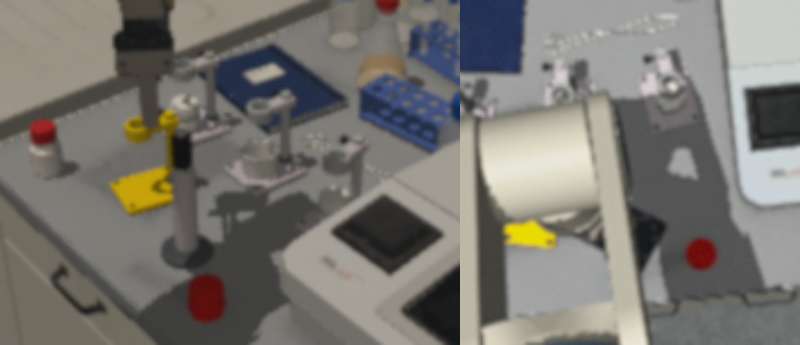

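The jaws are clear above and behind the probe. The arm now blocks part of the top view. I'll centre over the handle and then descend.

```bash
python3 -m crank '[[1,[-1.8,-0.9,0],[0,0,0]],[1,[-1.7,-0.9,0],[0,0,0]],[1,[0,0,0],[0,0,0]],[1,[0,0,0],[0,0,0]]]'
python3 - <<'E'
from h import *
go([.4705,.0055,.161])
im=capture("scene")[:,:,::-1]; b=overlay(np.ascontiguousarray(im),"scene",(190,130,250,210),7,[(np.array([[.4705,.0055,.161],[.4705,.0055,.23]]),(0,0,255))]); cv2.imwrite("pics/m2.png",b)
E
```

```text
time: 3.4
eef_pos: [0.4702, 0.0062, 0.2332]
ee_rot: [-0.0, 0.3, 0.954, 0.0]
wrist_force: [-0.9, 0.6, 0.2]
finger_gap: 0.0923
t 3.4 pos [0.4702 0.0062 0.2332] jaw az 55.06 z [-4.e-04  2.e-04 -1.e+00] shift cm [-0.06 -0.04  7.22] F [-0.93  0.57  0.17] gap 0.0923
```

View pics/m2.png

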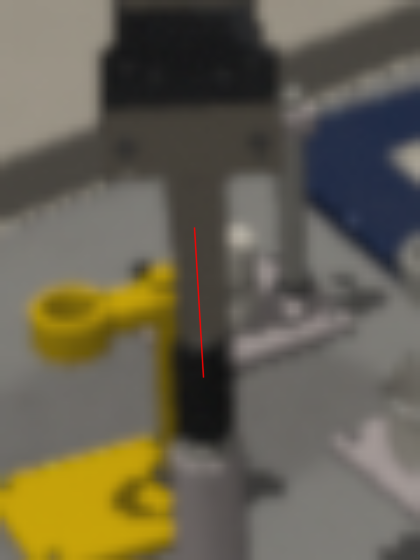

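```bash
python3 -m crank '[[1,[0,0,2.4],[0,0,0]],[1,[0,0,2.4],[0,0,0]],[1,[0,0,2.4],[0,0,0]],[1,[0,0,0],[0,0,0]],[1,[0,0,0],[0,0,0]]]'
python3 -m crank '[[-1,[0,0,0],[0,0,0]],[-1,[0,0,0],[0,0,0]],[-1,[0,0,0],[0,0,0]],[-1,[0,0,0],[0,0,0]],[-1,[0,0,0],[0,0,0]],[-1,[0,0,0],[0,0,0]],[-1,[0,0,0],[0,0,0]],[-1,[0,0,0],[0,0,0]]]' 8
```

```text
time: 3.95
eef_pos: [0.4701, 0.0064, 0.1616]
ee_rot: [-0.0, 0.3, 0.954, -0.0]
wrist_force: [0.1, -0.1, 0.8]
finger_gap: 0.092
time: 4.75
eef_pos: [0.4704, 0.0059, 0.1612]
ee_rot: [-0.0, 0.301, 0.954, -0.0]
wrist_force: [-0.5, -0.5, 0.7]
finger_gap: 0.0298
```

```bash
python3 -m crank '[[-1,[0,0,0],[0,0,0]],[-1,[0,0,0],[0,0,0]],[-1,[0,0,0],[0,0,0]],[-1,[0,0,0],[0,0,0]]]' 8
python3 -m crank '[[-1,[0,0,0],[0,0,0]],[-1,[0,0,0],[0,0,0]],[-1,[0,0,0],[0,0,0]]]' 25
```

```text
time: 5.15
eef_pos: [0.4704, 0.0059, 0.1612]
ee_rot: [-0.0, 0.301, 0.954, -0.0]
wrist_force: [0.1, 0.5, -0.4]
finger_gap: 0.0262
time: 5.45
eef_pos: [0.4704, 0.0059, 0.1612]
ee_rot: [-0.0, 0.301, 0.954, -0.0]
wrist_force: [0.5, 0.4, 0.1]
finger_gap: 0.0253
```

The gap is 25 mm rather than 20, so the handle seems to be turned in the jaws. I'll wait a little longer and look.

```bash
python3 -m crank '[[-1,[0,0,0],[0,0,0]],[-1,[0,0,0],[0,0,0]],[-1,[0,0,0],[0,0,0]]]' 25
python3 - <<'E'
from h import *
go([.4705,.0055,.161]); print(state()["moment"])
im=capture("scene")[:,:,::-1];cv2.imwrite("pics/s3.png",im); b=overlay(np.ascontiguousarray(im),"scene",(190,150,250,210),10,[]); cv2.imwrite("pics/m3.png",b)
E
```

```text
time: 5.75
eef_pos: [0.4704, 0.0059, 0.1613]
ee_rot: [0.0, 0.301, 0.954, -0.0]
wrist_force: [-0.4, -0.3, -0.6]
finger_gap: 0.0254
t 5.75 pos [0.4704 0.0059 0.1613] jaw az 55.0 z [ 0. -0. -1.] shift cm [-0.03 -0.03  0.03] F [-0.43 -0.26 -0.59] gap 0.0254
[-0.0074834   0.00219683  0.01177251]
```

View pics/m3.png

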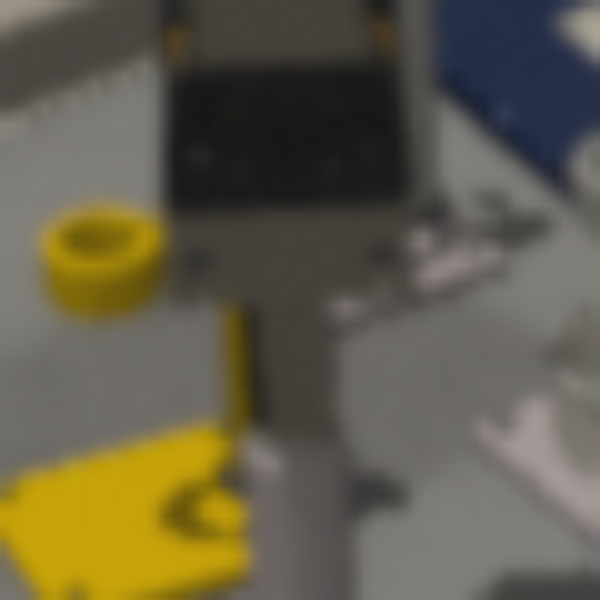

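```bash
python3 - <<'E'
from h import *
g=cv2.imread("pics/scene_avg.png",0)
for y in range(176,202,2): print(y,g[y,208:234])
def half(row,x0):  # half crossings
    return row
for yaw in(55,45,37,30,20,65,73,80):
    a=np.radians(yaw+np.array([45,135,225,315])); q=proj("scene",np.c_[.4705+.01414*np.cos(a),.0055+.01414*np.sin(a),0*a+.16]); print(yaw,q[:,0].min().round(1),q[:,0].max().round(1),sorted(q[:,0].round(1)))
print("fingertips",[proj("scene",[.4704+d*.573,.0059+d*.82,.1423]).round(1).tolist() for d in(-.013,.013)], "tube top",proj("scene",[.4704,.0059,.13]))
E
```

```text
176 [ 84  84  90  91  81  79  80  86 103 123 129 126 117 101  94  93  88  80
  78  82  92  95  96  99 108 124]
178 [ 98  96 102 102  88  78  68  63  85 110 116 109  89  57  58  93 124 132
 132 134 139 138 133 124 113 105]
180 [103 102 100  94  85  74  49  30  30  40  45  40  30  26  52  96 126 126
 116 106  97  89  83  79  81  90]
182 [102 102 101  97  85  72  48  26  20  21  21  19  18  18  31  56  76  79
  82  92  94  95  99 100 101 102]
184 [103 102 102  97  85  74  53  30  19  19  19  18  17  17  29  58  88 100
 102 102 102 102 102 101 102 101]
186 [103 103 102  97  86  76  54  31  20  19  18  17  18  17  28  61  93 101
 101 101 102 102 102 101 101 101]
188 [102 102 102  99  89  77  60  34  19  19  19  19  18  17  27  60  93 100
 101 101 101 101 102 101 101 100]
190 [102 103 103 100  90  79  62  37  20  18  19  19  18  17  28  61  92 100
 101 101 102 102 101 101 101 101]
192 [116 120 123 113  88  78  72  57  47  34  25  23  21  29  47  67  86  99
 103 103 103 102 101 101 101 101]
194 [146 147 145 136 117 100 106 110 102  96  96  90  75  65  69  72  79  93
 100 102 103 103 102 102
[... 465 characters left out ...]
.3), np.float64(215.4), np.float64(221.6), np.float64(222.6)]
37 213.9 223.0 [np.float64(213.9), np.float64(216.0), np.float64(220.9), np.float64(223.0)]
30 213.6 223.3 [np.float64(213.6), np.float64(216.6), np.float64(220.4), np.float64(223.3)]
20 213.4 223.5 [np.float64(213.4), np.float64(217.5), np.float64(219.5), np.float64(223.5)]
65 214.2 222.8 [np.float64(214.2), np.float64(215.6), np.float64(221.3), np.float64(222.8)]
73 213.8 223.2 [np.float64(213.8), np.float64(216.2), np.float64(220.7), np.float64(223.2)]
80 213.6 223.4 [np.float64(213.6), np.float64(216.8), np.float64(220.1), np.float64(223.4)]
fingertips [[[218.8, 191.7]], [[218.5, 186.3]]] tube top [[218.83462582 192.58778247]]
```

The handle measures 8.8 px wide instead of the 7.5 px it would show face-on, and its lowest corner is on the right. With the 25.4 mm gap, that puts its true yaw at about 36–37°, not 55°. I'll open a little, turn 18° and regrip.

```bash
python3 -m crank '[[0,[0,0,0],[0,0,0]],[0,[0,0,0],[0,0,0]],[0,[0,0,0],[0,0,0]],[0,[0,0,0],[0,0,6]],[0,[0,0,0],[0,0,6]],[0,[0,0,0],[0,0,6.3]],[0,[0,0,0],[0,0,0]]]' 8
python3 -m crank '[[-1,[0,0,0],[0,0,0]],[-1,[0,0,0],[0,0,0]],[-1,[0,0,0],[0,0,0]],[-1,[0,0,0],[0,0,0]],[-1,[0,0,0],[0,0,0]],[-1,[0,0,0],[0,0,0]]]' 8
```

```text
time: 6.5
eef_pos: [0.4705, 0.0059, 0.1613]
ee_rot: [0.0, 0.449, 0.893, 0.0]
wrist_force: [0.2, -1.0, -0.4]
finger_gap: 0.046
time: 7.1
eef_pos: [0.4704, 0.0059, 0.1613]
ee_rot: [-0.0, 0.448, 0.894, -0.0]
wrist_force: [-0.0, 0.1, -0.4]
finger_gap: 0.0197
```

The gap is now 19.7 mm, so the grip is square. I'll firm it up and lift.

```bash
python3 -m crank '[[-1,[0,0,0],[0,0,0]],[-1,[0,0,0],[0,0,0]],[-1,[0,0,-1],[0,0,0]],[-1,[0,0,-2],[0,0,0]],[-1,[0,0,-2],[0,0,0]],[-1,[0,0,-2],[0,0,0]],[-1,[0,0,-2],[0,0,0]],[-1,[0,0,-2],[0,0,0]],[-1,[0,0,-2],[0,0,0]],[-1,[0,0,-2],[0,0,0]]]' 30
python3 -m crank '[[-1,[0,0,-1],[0,0,0]],[-1,[0,0,0],[0,0,0]],[-1,[0,0,0],[0,0,0]],[-1,[0,0,0],[0,0,0]]]'
python3 - <<'E'
from h import *
go([.646,.0735,.320])
for c in PS:
    im=np.ascontiguousarray(capture(c)[:,:,::-1]);cv2.imwrite(f"pics/{c}4.png",im)
cv=[(np.array([[.4704,.0059,.166],[.4704,.0059,.27]]),(0,0,255))]
a=overlay(cv2.imread("pics/scene4.png"),"scene",(180,90,260,230),4,[]);b=overlay(cv2.imread("pics/top4.png"),"top",(180,150,300,290),4,[])
e=overlay(cv2.imread("pics/scene4.png"),"scene",(180,90,260,230),4,cv)
print(a.shape,b.shape);cv2.imwrite("pics/m4.png",cv2.hconcat([a,e]))
E
```

```text
time: 8.1
eef_pos: [0.4702, 0.0059, 0.3128]
ee_rot: [0.0, 0.449, 0.894, 0.0]
wrist_force: [0.3, 0.1, -0.6]
finger_gap: 0.0197
time: 8.5
eef_pos: [0.4698, 0.0059, 0.3203]
ee_rot: [-0.001, 0.449, 0.894, -0.0]
wrist_force: [-0.4, -0.2, -0.2]
finger_gap: 0.0198
t 8.5 pos [0.4698 0.0059 0.3203] jaw az 36.7 z [-0.0017 -0.     -1.    ] shift cm [-5.11 18.17 -0.  ] F [-0.41 -0.22 -0.19] gap 0.0198
(560, 320, 3) (560, 480, 3)
```

View pics/m4.png

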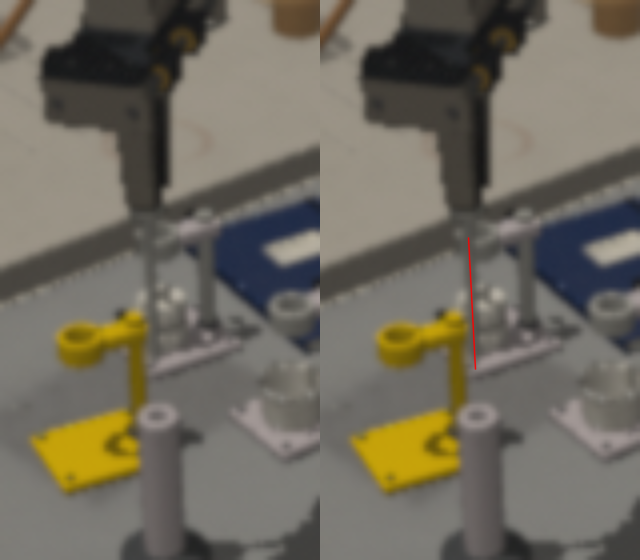

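View pics/top4.png

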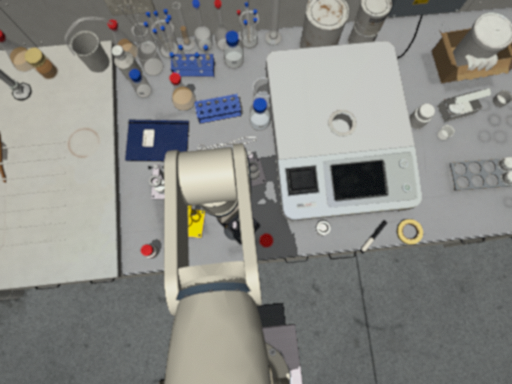

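The probe hangs upright and clear of the stand, with its tip at scene (218,182), where I predicted it. I'll move it over the middle bush.

```bash
python3 -m crank '[[-1,[-0.5,1.8,0],[0,0,0]],[-1,[-1.0,3.5,0],[0,0,0]],[-1,[-1.0,3.5,0],[0,0,0]],[-1,[-1.0,3.5,0],[0,0,0]],[-1,[-1.0,3.5,0],[0,0,0]],[-1,[-0.6,2.4,0],[0,0,0]],[-1,[0,0,0],[0,0,0]],[-1,[0,0,0],[0,0,0]],[-1,[0,0,0],[0,0,0]],[-1,[0,0,0],[0,0,0]]]'
python3 - <<'E'
from h import *
go([.646,.0735,.320])
im=np.mean([capture("scene").astype(float) for _ in range(3)],0).astype(np.uint8)
im=np.ascontiguousarray(im[:,:,::-1]);cv2.imwrite("pics/scene5.png",im)
p=state()["eef_pos"]
cv=[(np.array([[p[0],p[1],p[2]-.146],[p[0],p[1],p[2]-.031]]),(0,0,255)),(circ(.646,.0735,.116,.018),(0,0,255)),(circ(.646,.0735,.116,.012),(0,0,255))]
box=(225,95,280,180)
a=overlay(im,"scene",box,7,[]);e=overlay(im,"scene",box,7,cv)
cv2.imwrite("pics/m5.png",cv2.hconcat([a,e]))
E
```

```text
time: 9.6
eef_pos: [0.646, 0.0734, 0.3215]
ee_rot: [-0.0, 0.449, 0.894, -0.0]
wrist_force: [0.3, 0.1, -0.7]
finger_gap: 0.02
t 9.6 pos [0.646  0.0734 0.3215] jaw az 36.68 z [-2.e-04 -1.e-04 -1.e+00] shift cm [0.01 0.   0.15] F [ 0.31  0.11 -0.72] gap 0.02
```

View pics/m5.png

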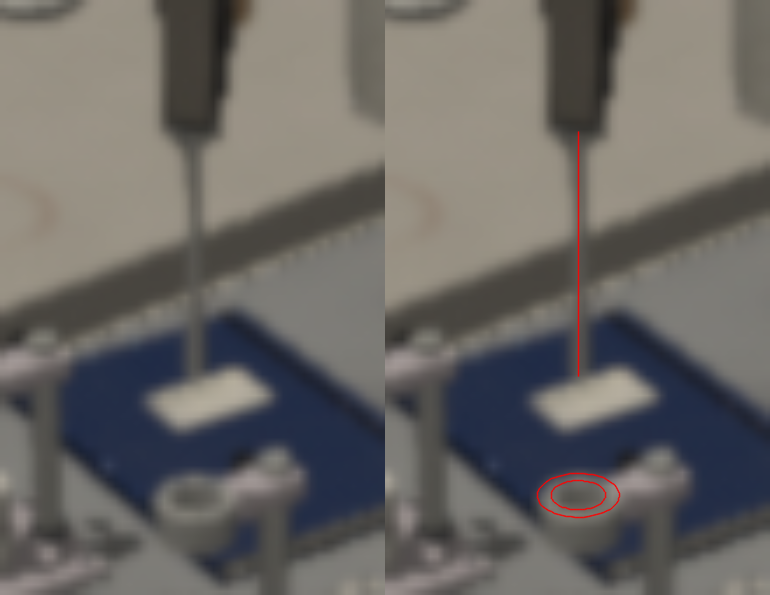

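```bash
python3 -m crank '[[-1,[0,0,1.5],[0,0,0]],[-1,[0,0,1.5],[0,0,0]],[-1,[0,0,1.4],[0,0,0]],[-1,[0,0,0],[0,0,0]],[-1,[0,0,0],[0,0,0]],[-1,[0,0,0],[0,0,0]]]'
python3 - <<'E'
from h import *
go([.646,.0735,.277])
im=np.mean([capture("scene").astype(float) for _ in range(4)],0).astype(np.uint8)
im=np.ascontiguousarray(im[:,:,::-1]);cv2.imwrite("pics/scene6.png",im)
im2=np.ascontiguousarray(capture("top")[:,:,::-1]);cv2.imwrite("pics/top6.png",im2)
p=state()["eef_pos"]
cv=[(np.array([[p[0],p[1],p[2]-.146],[p[0],p[1],p[2]-.031]]),(0,0,255)),(circ(.646,.0735,.116,.018),(0,0,255)),(circ(.646,.0735,.116,.012),(0,0,255))]
box=(240,135,265,178)
a=overlay(im,"scene",box,13,[]);e=overlay(im,"scene",box,13,cv)
cv2.imwrite("pics/m6.png",cv2.hconcat([a,e]))
g=cv2.cvtColor(im,6)
for y in range(138,170,2): print(y,g[y,243:262])
E
```

```text
time: 10.35
eef_pos: [0.6472, 0.0738, 0.2777]
ee_rot: [0.0, 0.449, 0.894, 0.0]
wrist_force: [0.5, -0.4, -1.1]
finger_gap: 0.0198
t 10.35 pos [0.6472 0.0738 0.2777] jaw az 36.7 z [ 7.e-04  1.e-04 -1.e+00] shift cm [ 0.05 -0.11  0.07] F [ 0.45 -0.35 -1.08] gap 0.0198
138 [ 69  72  80  93 102 106 113 106 109  97  89 100 112 114 110 105 110 118
 123]
140 [108 114 109 121 125 118 117 112 103  93  82  76  71  56  45  44  53  70
  89]
142 [118 115 108 100  94  84  76  70  73  85  78  59  47  45  43  39  36  35
  41]
144 [70 66 55 50 47 46 45 48 63 83 77 59 47 44 44 44 43 41 38]
146 [44 44 44 44 43 44 44 46 63 83 78 59 48 47 49 52 50 46 45]
148 [ 44  44  44  44  44  44  45  49  64  84  83  84 101 125 148 152 140 107
  70]
150 [ 45  46  50  61  73  93 108 120 128 106  98 126 157 168 172 174 172 167
 151]
152 [ 45  50  71 105 134 152 159 159 149 111 101 133 164 172 170 166 159 145
 129]
154 [ 45  46  48  61  87 119 148 161 150 112  97 115 123 113  98  82  67  57
  51]
156 [44 45 45 45 47 56 75 94 97 92 81 64 53 47 46 45 46 45 45]
158 [46 47 47 47 47 47 47 50 66 84 80 61 49 47 46 45 45 44 46]
160 [47 47 47 47 47 47 47 49 65 84 77 59 48 46 43 35 35 47 72]
162 [ 46  47  46  46  48  51  57  62  70  78  77  70  65  63  73  87 110 135
 137]
164 [ 41  46  46  51  69  97 109 102  98 102 102 101 105 111 119 139 147 148
 148]
166 [ 48  38  41  64 101 123 107  87  81  84  89  92  95 100 114 108  97  93
  92]
168 [106  81  57  54  82 109 120 123 125 123 118 121 118 109  94  80  79  79
  76]
```

View pics/m6.png

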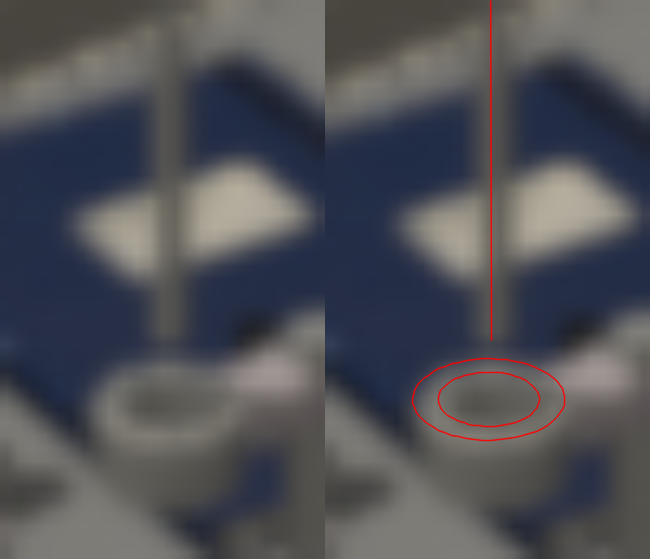

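In the scene view the rod axis is at column 252.5 and the bush centre at about 252.2, so they agree to roughly 0.6 mm. The row of the tip also matches the prediction. Before descending I'll check that the reading has settled.

```bash
python3 -m crank '[[-1,[0,0,0],[0,0,0]],[-1,[0,0,0],[0,0,0]],[-1,[0,0,0],[0,0,0]]]'; python3 -m crank '[[-1,[0,0,0.6],[0,0,0]],[-1,[0,0,0.6],[0,0,0]],[-1,[0,0,0.6],[0,0,0]],[-1,[0,0,0.6],[0,0,0]],[-1,[0,0,0.6],[0,0,0]],[-1,[0,0,0],[0,0,0]],[-1,[0,0,0],[0,0,0]],[-1,[0,0,0],[0,0,0]]]'
python3 - <<'E'
from h import *
go([.6465,.0740,.175])
im=np.mean([capture("scene").astype(float) for _ in range(4)],0).astype(np.uint8)
im=np.ascontiguousarray(im[:,:,::-1]);cv2.imwrite("pics/scene7.png",im)
p=state()["eef_pos"]; print(p)
cv=[(circ(p[0],p[1],.116,.004),(0,255,0)),(circ(.6465,.074,.116,.018),(0,0,255)),(circ(.6465,.074,.116,.012),(0,0,255))]
box=(240,135,265,178)
a=overlay(im,"scene",box,13,[]);e=overlay(im,"scene",box,13,cv)
cv2.imwrite("pics/m7.png",cv2.hconcat([a,e]))
E
```

```text
time: 10.9
eef_pos: [0.6469, 0.0737, 0.2773]
ee_rot: [0.0, 0.449, 0.894, 0.0]
wrist_force: [-0.1, 0.1, -1.1]
finger_gap: 0.0193
time: 11.7
eef_pos: [0.647, 0.0738, 0.2475]
ee_rot: [0.0, 0.449, 0.894, 0.0]
wrist_force: [0.5, -0.4, -0.5]
finger_gap: 0.0196
t 11.7 pos [0.647  0.0738 0.2475] jaw az 36.69 z [ 4.e-04  1.e-04 -1.e+00] shift cm [ 0.05 -0.03  7.25] F [ 0.47 -0.44 -0.53] gap 0.0196
[0.64697161 0.07374784 0.24756739]
```

View pics/m7.png

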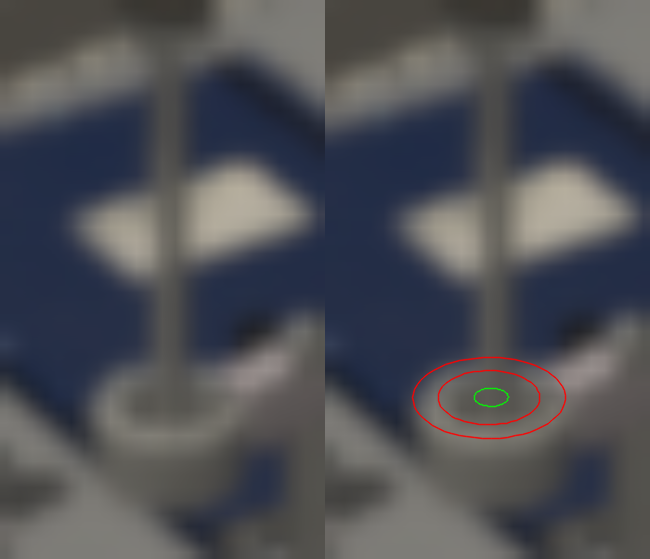

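The rod is inside the bush with a clear gap all round. I'll refine the bush centre from the unobstructed starting pictures before going deeper.

```bash
python3 - <<'E'
from h import *
im={c:cv2.imread(f"pics/{c}_avg.png") for c in PS}
def enh(a): 
    return cv2.convertScaleAbs(a,alpha=1.6,beta=-60)
rows=[]
for (x,y) in((.6437,.0718),(.646,.0735),(.648,.075)):
    cv=[(circ(x,y,.116,.018),(0,0,255)),(circ(x,y,.116,.012),(0,0,255)),(circ(x,y,.096,.018),(0,255,255))]
    a=overlay(enh(im["top"]),"top",(194,161,216,181),12,cv)
    b=overlay(enh(im["scene"]),"scene",(241,158,263,178),12,cv)
    rows.append(cv2.vconcat([a,b]))
z=cv2.hconcat(rows); cv2.imwrite("pics/o8.png",z); print(z.shape)
a=cv2.resize(enh(im["top"])[161:181,194:216],None,fx=18,fy=18,interpolation=2);b=cv2.resize(enh(im["scene"])[158:178,241:263],None,fx=18,fy=18,interpolation=2)
cv2.imwrite("pics/o9.png",cv2.hconcat([a,b]))
g=cv2.cvtColor(im["top"],6); print("cols",list(range(196,216)))
for r in range(160,182): print(r,g[r,196:216])
E
```

```text
(480, 792, 3)
cols [196, 197, 198, 199, 200, 201, 202, 203, 204, 205, 206, 207, 208, 209, 210, 211, 212, 213, 214, 215]
160 [124  99 101 115 130 158 188 193 189 186 182 160 132 120 100  86  86  85
  86  97]
161 [148 138 140 147 150 167 196 206 206 204 196 168 137 125 103  87  85  85
  85  96]
162 [160 159 160 159 155 170 198 211 212 211 199 166 126 109  95  87  84  85
  86  99]
163 [162 163 163 161 157 171 198 211 212 211 200 165 110  82  81  83  87  86
  91 108]
164 [161 162 164 163 169 183 200 209 210 209 198 161 101  63  68  84  94  95
 101 121]
165 [159 164 163 158 172 192 200 201 198 200 193 161 103  59  66  88 102 105
 111 124]
166 [156 163 160 142 154 182 190 187 183 186 186 162 113  69  62  85 104 109
 111 119]
167 [155 164 168 151 152 167 169 164 161 166 169 163 135  92  67  82 106 115
 110 113]
168 [154 167 185 180 169 156 139 126 128 134 142 155 152 124  86  89 119 128
 119 113]
169 [153 169 193 193 171 138 116 121 128 121 121 138 155 143 108 102 127 138
 133 126]
170 [157 173 194 190 162 122 120 144 145 119 106 121 147 150 125 116 125 130
 132 132]
171 [160 176 192 187 15
[... 233 characters left out ...]
113]
174 [162 179 194 188 174 162 147 136 142 165 180 180 159 126 106 116 125 120
 116 113]
175 [161 180 192 178 157 155 157 160 165 176 179 165 140 119 122 130 127 124
 131 129]
176 [160 178 188 164 128 121 141 160 165 163 154 141 138 157 174 169 153 158
 171 160]
177 [159 179 190 163 111  96 129 153 156 152 149 157 182 212 225 216 199 200
 203 179]
178 [158 180 194 169 114 103 149 184 193 193 194 206 224 232 235 232 227 225
 213 183]
179 [157 182 196 176 126 114 160 206 227 230 228 229 232 234 234 234 232 226
 202 171]
180 [156 181 197 182 141 119 144 185 223 233 234 233 233 234 235 235 233 219
 178 148]
181 [156 180 199 191 167 144 135 155 198 229 234 233 235 235 236 235 230 202
 155 142]
```

View pics/o8.png

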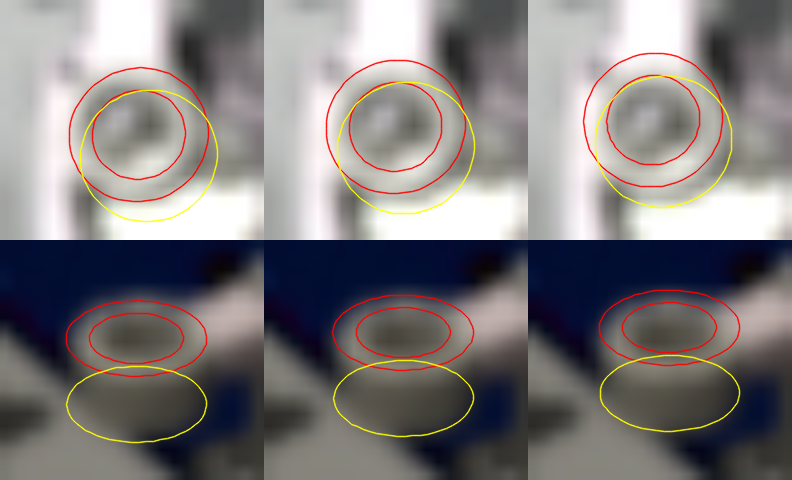

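View pics/o9.png

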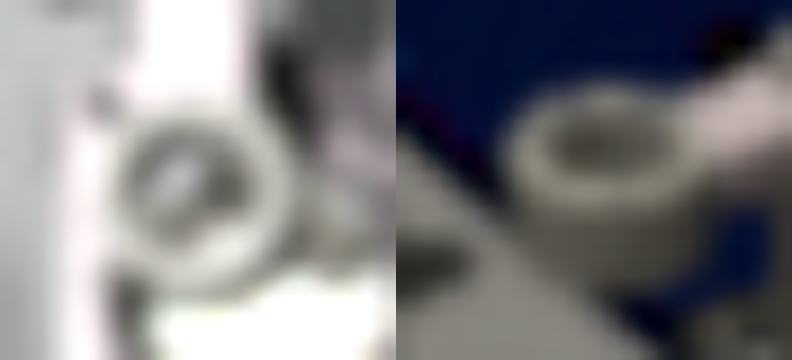

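Both views put the bush centre at about (0.647, 0.0743), which is within 1 mm of where the rod is. I'll descend with a 0.5 mm trim.

```bash
python3 -m crank '[[-1,[0.04,0.03,0.5],[0,0,0]],[-1,[0,0,0.9],[0,0,0]],[-1,[0,0,0.9],[0,0,0]],[-1,[0,0,0.9],[0,0,0]],[-1,[0,0,0.9],[0,0,0]],[-1,[0,0,0.9],[0,0,0]],[-1,[0,0,0.8],[0,0,0]],[-1,[0,0,0.6],[0,0,0]],[-1,[0,0,0.5],[0,0,0]],[-1,[0,0,0.35],[0,0,0]]]'
python3 -m crank '[[-1,[0,0,0],[0,0,0]],[-1,[0,0,0],[0,0,0]],[-1,[0,0,0],[0,0,0]],[-1,[0,0,0],[0,0,0]],[-1,[0,0,0],[0,0,0]]]'
python3 - <<'E'
from h import *
go([.647,.0743,.175])
im=np.mean([capture("scene").astype(float) for _ in range(4)],0).astype(np.uint8)
im=np.ascontiguousarray(im[:,:,::-1]);cv2.imwrite("pics/scene10.png",im)
p=state()["eef_pos"]; go([.647,.0743,.175])
box=(232,130,272,210)
cv=[(circ(.647,.0743,.116,.018),(0,0,255)),(circ(p[0],p[1],p[2]-.146,.004),(0,255,0)),(np.array([[p[0],p[1],.117],[p[0],p[1],p[2]-.031]]),(0,255,0))]
a=overlay(im,"scene",box,7,[]);e=overlay(im,"scene",box,7,cv)
cv2.imwrite("pics/m10.png",cv2.hconcat([a,e]))
E
```

```text
time: 12.9
eef_pos: [0.6469, 0.0742, 0.1744]
ee_rot: [-0.0, 0.449, 0.894, -0.0]
wrist_force: [0.3, -0.2, -1.4]
finger_gap: 0.0195
time: 13.4
eef_pos: [0.647, 0.0743, 0.1751]
ee_rot: [0.0, 0.449, 0.894, 0.0]
wrist_force: [-0.5, -0.2, -1.9]
finger_gap: 0.0196
t 13.4 pos [0.647  0.0743 0.1751] jaw az 36.7 z [ 5.e-04  0.e+00 -1.e+00] shift cm [0.   0.   0.01] F [-0.53 -0.17 -1.91] gap 0.0196
t 13.6 pos [0.6469 0.0742 0.1748] jaw az 36.7 z [ 1.e-04 -0.e+00 -1.e+00] shift cm [-0.    0.01 -0.02] F [-0.94 -0.92 -1.21] gap 0.0199
```

View pics/m10.png

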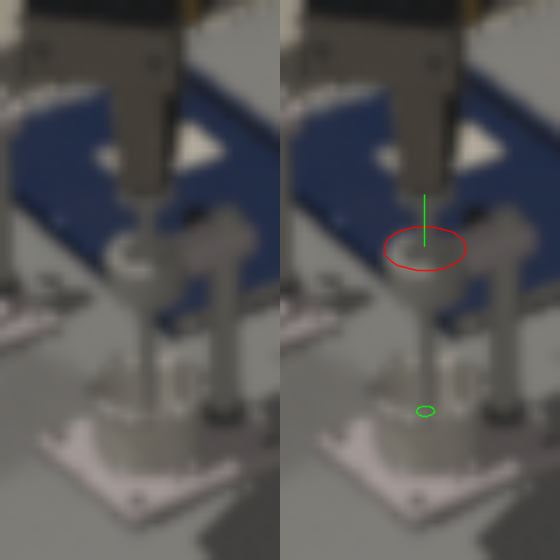

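The rod hangs through the middle bush into the open cup. Crop columns are about 146 for the rod, 145 for the bush centre and 146 for the cup centre, and there is no contact force. One short settle and a last check, then I'll hand in.

```bash
python3 -m crank '[[-1,[0,0,0],[0,0,0]],[-1,[0,0,0],[0,0,0]],[-1,[0,0,0],[0,0,0]]]'
python3 - <<'E'
from h import *
go([.647,.0743,.175]); print(np.abs(state()["dq"]).max())
a=cv2.imread("pics/scene_avg.png",0).astype(int); b=cv2.imread("pics/scene10.png",0).astype(int)
print("cup/plate region change",np.abs(a-b)[190:206,236:262].mean(), "base shift",cv2.phaseCorrelate(a[186:206,238:258].astype(np.float32),b[186:206,238:258].astype(np.float32)))
finish_job()
E
```

```text
time: 13.9
eef_pos: [0.6469, 0.0742, 0.1748]
ee_rot: [0.0, 0.449, 0.894, -0.0]
wrist_force: [-0.1, -0.3, -1.8]
finger_gap: 0.0202
t 13.9 pos [0.6469 0.0742 0.1748] jaw az 36.7 z [-0. -0. -1.] shift cm [-0.    0.02 -0.02] F [-0.15 -0.29 -1.78] gap 0.0202
0.00149550135493963
cup/plate region change 3.8485576923076925 base shift ((-0.12387252454547593, -0.01487541462239328), 1.0020648708939552)
the job is handed in; nothing more can be done
```

I took the probe out of the stand and lowered it through the bush of the middle station, the one with the open cup. I handed in at 13.9 s of the 45 s allowed, still holding it upright.

**Last checks**
- **Height:** the tip is at about z = 0.029 m, half way down inside the cup. That is worked out from the gripper height, because the cup wall hides the tip.
- **Centring:** the rod and the bush centre agree to about 0.3 pixel (roughly 0.5 mm) in the scene picture. The two cameras' estimates of the bush centre differed by 2–3 mm, and the clearance is 8 mm.
- **Still and untouched:** the tool is vertical and the arm is still. The wrist force stayed below about 2 N, which is the probe's weight plus noise. The cup and plate shifted 0.1 pixel between pictures, which is within noise.
- **Not seen:** the arm blocked the top camera at the end, so the final position was checked from the scene camera only.

**One thing went wrong:** the first grip caught the handle about 18° skewed (gap 25 mm instead of 20). I opened, turned the gripper and gripped again square at 19.7 mm before lifting.

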